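# Tip a tilt sensor onto its mounting face and set it to the fence

## Task

The new tilt sensor has been left standing on its long edge on the steel gauge plate. Without gripping or lifting it, push it over towards the fence so that it lies flat on its mounting face with the dark blue lid up, then push it along the plate until its long side is flush against the fence, and leave it lying there. Leave everything else on the table where it is.

Things in the scene. Friction and masses are not known exactly. Their poses are not given: they have to be found in the camera images.
- tilt_sensor: the sensor to tip: loose 0.35 kg zinc block standing on a long side, 34 mm thick (own x), 84 mm long (own y), 64 mm high (own z); its long sides are flat. Origin: centre of the side it stands on. Own x points level out of the mounting face, within 25 degrees of the way to the fence. A round connector 11 mm thick sticks out 16 mm at the +y end. Lying down: own x points down, own z to the fence
- sensor_center (a point): the middle of the sensor's block, 32 mm from its origin along own z; axes as the sensor's. The block tips past its balance at about 28 degrees and then falls onto its mounting face by itself
- sensor_lid (a point): centre of the face of the dark blue lid (paper label, green lamp), 17 mm from the block's middle to own -x, always on the side away from the fence. Pushed here towards the mounting face 45 to 58 mm above the plate the sensor tips; pushed below about 38 mm it may slide instead
- sensor_base (a point): centre of the bare zinc mounting face, 17 mm from the block's middle to own +x; this face must end down on the plate. Its flange (the last 5 mm of the thickness) is 112 mm long along own y, with an ear with screw holes at each end. Lying on it, the sensor is 34 mm high
- sensor_upper_edge (a point): the centre of the sensor's upper long side, 64 mm from its origin along own z: the side that ends up against the fence
- gauge_board: dark wooden clip board fixed to the table, 240 (own x) by 380 (own y) by 12 mm, origin at the centre of its underside. On it, centred, the steel gauge plate, 200 by 300 mm, its top 20 mm above the table. Four spring clips over 125 mm to the sides (own y), up to 31 mm above the table. Own x points from the robot's side to the fence; the sensor starts on the half nearer the robot
- fence_face (a point): the fence: a straight dark steel bar on the plate along own y near its far edge, 250 mm long, 14 mm wide, 14 mm high above the plate. This point: middle of its face towards the robot, at the level of the plate's top, 78 mm along own x from the board's centre; axes as the board's
- ceramic_disc: white ceramic disc, 44 mm across, 8 mm high, loose on the table just before the robot's side of the board; leave alone. Origin at the centre of its underside
- dust_cap: small red plastic dust cap, 22 mm across, 16 mm high, loose on the table just before the robot's side of the board; leave alone. Origin at the centre of its underside
- zinc_housing: empty open zinc housing, 84 by 60 mm, 34 mm high, loose, to the right; leave alone. Origin at the centre of its underside
- try_square: small steel try square lying flat, about 115 by 75 mm, 16 mm high, loose, to the right; leave alone. Origin near the middle of its underside
- screwdriver: screwdriver lying on the table at the far right; leave alone. Origin on its underside
- tray_insert: orange plastic tray insert with six pockets, 265 by 235 mm, 28 mm high, at the left; leave alone. Origin at the centre of its underside
- packed_sensor0: finished tilt sensor lying lid up in a pocket of the tray, its top about 38 mm above the table; leave alone
- packed_sensor1: second finished tilt sensor lying lid up in the tray; leave alone
Things that resemble listed ones, but are neither listed nor needed, are in the scene too. What is shaped like the tilt_sensor but pink is not meant.

How it is judged (in metres and radians):
On the way:
1. the sensor lies lid up on its mounting face on the gauge plate (z of sensor_lid in the frame of gauge_board above 0.051 m and z of sensor_center in the frame of gauge_board below 0.04 m), for 0.2 s.
At the end, for the whole second after the job is handed in: The sensor lies at rest flat on the gauge plate on its mounting face, lid up (lid face 34 mm above the plate, within 3 mm), its upper long side within 3 mm of the fence face and parallel to it within 0.04 rad, its middle no more than 85 mm from the middle of the fence (all of step 1 and x of sensor_upper_edge in the frame of fence_face between -0.003 and 0.003 m and y of sensor_center in the frame of fence_face between -0.085 and 0.085 m and angle between the y axis of tilt_sensor and the y axis of gauge_board, either way round below 0.04 rad and linear speed of tilt_sensor below 0.01 m/s); the robot touches nothing.
It fails at once if the sensor is lifted: its middle rises 10 mm above the height it passes through when it is tipped about its edge (height (world z) of sensor_center above 0.066 m).
It fails at once if the lying sensor is lifted off the plate or table by about 10 mm (angle between the x axis of tilt_sensor and the z axis of gauge_board, either way round below 0.15 rad and height (world z) of sensor_center above 0.047 m).
It fails at once if the sensor is gripped, or struck hard, away from the fence: the fingers press on it with more than 30 N (contact force between the fingers and tilt_sensor above 30 N and x of sensor_upper_edge in the frame of fence_face below -0.02 m).
It fails at once if another thing on the table is shifted by more than 15 mm (distance of any of ceramic_disc, dust_cap, zinc_housing, try_square, screwdriver, packed_sensor0, packed_sensor1, tray_insert from where it was at the start of the episode above 0.015 m).
It also fails if it takes over 40 s, if anything falls off the work surface, if the arm or the gripper's body presses on something with over 40 N, if the wrist force passes 120 N, or if a joint passes its speed limit or range.

## Robot

A 6-joint arm with a two-finger parallel gripper is mounted at the origin on the work surface. World frame = base frame: x ahead of the robot, y to its left, z up, the work surface at z = 0. Lengths are in mm, angles in rad, forces in N, time in s.
With the tool pointing down it reaches from about 275 to 850 mm from the base axis. Payload 19 kg.
Tool frame: the origin (TCP) lies between the finger pads; the fingertips stand 22 mm ahead of it and the grasp point (between the pads) lies 3 mm ahead of it; z points along the fingers, y is the line along which they close (so a half turn about z gives the same grasp; the last joint's range is limited). The gripper opens to 85 mm and grips with 20 to 120 N. Pads are 22 mm wide; open, the fingers measure 114 mm over their backs; the gripper's body (76 mm by 85 mm) begins 54 mm behind the grasp point. The pads swing forward as they close: fully open they stand 13 mm farther back than shut.
Start: joints at [-1.283, 0.15, 1.437, -0, 1.554, -0.134], TCP at [235.379, -524.585, 253.267] pointing down, gripper open.
Joint ranges: [-2.8, 2.8], [-0.68, 2.1], [0.12, 2.68], [-1.39, 4.53], [0.16, 2.79], [-2.81, 2.81]. Speed limits (rad/s): [1.89, 1.89, 2.22, 3.01, 3.01, 3.01].

## Interface

Orientations are given as [roll, pitch, yaw] about the fixed x, y, z axes, in that order (R = Rz(yaw) Ry(pitch) Rx(roll)).
In Python, from bench import arm gives the robot as it stands.
- The arm moves only by the tool play_rows, never from a script. Its argument "moves" is a list of rows, each an object of numbers: "dx", "dy", "dz": the shift along the tool's x, y, z in units of 40 mm (1.0 is 40 mm); "rx", "ry", "rz": the turn, a rotation vector about the tool's x, y, z in units of 8 degrees (1.0 is 8 degrees); "jaw": the finger opening in mm, from 0 to 85.4. A call has 1 to 12 rows; each row is the pose to reach, as a shift and turn from the pose commanded when the call began, along the tool's axes at that moment; what a row does not reach only later rows make up. A row lasts 1/8 s, in which the tool goes at most 62.5 mm and 10.7 degrees, less where a joint would pass 70% of its speed; a pose out of reach is approached as far as the arm can. A call with a gripper value outside its range is refused whole. The fingers move at their own pace and stop on an object; the grip force is fixed at half the most. Time passes only in rows, so rows that repeat a pose let the fingers close. It gives the time, the measured TCP pose, the force, the opening and the grip force at its end, in the units of the state.
- arm.observe(): the state, without advancing time (a new reading comes with each control period).
- arm.camera(name): name is "side" or "top"; returns the picture (480x640x3 uint8, red, green, blue); there is no depth.
- arm.calibration(name): a dict with "vfov" (degrees; the focal length in pixels is half the picture's height over the tangent of half this angle, whatever the lens; pixels are square), "cx", "cy" (the principal point, pixels), "distortion" ([k1, k2, p1, p2, k3] as OpenCV has them; the pictures are not rectified), "extrinsics" (4x4, takes a point from world to camera coordinates). Camera axes: x right, y down, z forward; pixel columns grow to the right and rows downward; lengths in mm; the calibration is good to about 2 mm. A picture is of the moment at which its call begins. calibration takes no time and is no camera call.
- arm.sign_off(): hands the job in; it is judged then, once.
The state is a dict: "time": time; "qpos": joint angles; "qvel": joint speeds; "joint_efforts": joint torques, N m; "ee_pos": TCP position; "tcp_rot": TCP orientation; "ft_force": force on the tool from outside, world axes, zero at the start; "wrist_torque": the same for the moment, N m; "opening": finger opening in mm; "grip_force": force on a finger pad.
Only numpy, scipy, OpenCV 4.12 (cv2) and the standard library are available. Lean on these libraries where they do the work, as an engineer would, in place of code of your own. Each camera call takes 0.05 s, during which the arm holds its last target. There are 200 camera calls.

## Working session

There is one attempt and no reset: what is moved stays moved. The work goes in short steps, Python scripts to look and compute and a tool call to move; the robot and the scene stay as the last step left them, time stands still between calls to the robot, and variables do not carry over. Pictures are saved under pics/ and viewed, at most 10 in all, crops included, and the job is handed in when it is done.

Besides the shell and the picture viewer there is one more tool, called after "Request:" by a JSON object that holds its "method" and its "body", one argument or row to a line. play_rows: Moves the arm, as the interface text tells. Its arguments: {"type":"object","properties":{"moves":{"type":"array","items":{"type":"object","properties":{"dx":{"type":"number"},"dy":{"type":"number"},"dz":{"type":"number"},"rx":{"type":"number"},"ry":{"type":"number"},"rz":{"type":"number"},"jaw":{"type":"number"}}}}},"required":["moves"]}

```bash
mkdir -p pics
cat > h.py <<'E'
import numpy as np, cv2
from bench import arm
def K(n):
    c=arm.calibration(n); f=240/np.tan(np.radians(c["vfov"])/2)
    return np.array([[f,0,c["cx"]],[0,f,c["cy"]],[0,0,1]]),np.array(c["distortion"],float),np.array(c["extrinsics"],float)
def ray(n,uv,z):
    k,d,E=K(n); p=cv2.undistortPoints(np.array(uv,float).reshape(-1,1,2),k,d).reshape(-1,2)
    R,t=E[:3,:3],E[:3,3]; o=-R.T@t; v=np.c_[p,np.ones(len(p))]@R
    return o+v*((z-o[2])/v[:,2])[:,None]
def proj(n,P):
    k,d,E=K(n); return cv2.projectPoints(np.array(P,float).reshape(-1,1,3),cv2.Rodrigues(E[:3,:3])[0],E[:3,3],k,d)[0].reshape(-1,2)
def snap(n,f,crop=None,s=1):
    im=arm.camera(n)[:,:,::-1].copy(); cv2.imwrite(f'pics/{f}_raw.png',im)
    if crop: x,y,X,Y=crop; im=im[y:Y,x:X]
    cv2.imwrite(f'pics/{f}.png',cv2.resize(im,None,fx=s,fy=s,interpolation=cv2.INTER_CUBIC))
E
python3 -c "
from h import *
snap('top','t0');snap('side','s0')
for n in('top','side'):
  k,d,E=K(n);print(n,k[0,0],d,-E[:3,:3].T@E[:3,3],E[:3,:3].round(2).tolist())
print(arm.observe())"
```

```text
top 549.9551140482153 [-0.0507672  0.         0.         0.         0.       ] [ 284.30783578  -17.57839163 1523.45727392] [[-0.02, -1.0, -0.01], [-0.99, 0.02, -0.15], [0.15, 0.01, -0.99]]
side 455.7124761892919 [-0.07199424  0.          0.          0.          0.        ] [ 88.76268224 878.01461332 803.4935436 ] [[-0.91, -0.41, -0.02], [-0.23, 0.54, -0.81], [0.35, -0.74, -0.58]]
{'time': 0.1, 'qpos': array([-1.28296692e+00,  1.50947520e-01,  1.43795887e+00,  9.45559298e-06,
        1.55378527e+00, -1.34017679e-01]), 'qvel': array([-0.00092237,  0.00137359, -0.00318647, -0.00045313,  0.00119195,
        0.00036058]), 'joint_efforts': array([ 4.20519034e-03, -7.14383054e+01, -5.71791565e+01, -1.38664946e-04,
        7.17290182e-03, -5.97829421e-05]), 'ee_pos': array([ 235.35167127, -524.41669703,  252.73328281]), 'tcp_rot': array([-3.14050477e+00, -1.56214387e-04,  4.21846835e-01]), 'ft_force': array([-0.14964   ,  0.18398595,  0.13061648]), 'wrist_torque': array([-0.0869538 , -0.00516848, -0.01162116]), 'grip_force': 0.0, 'opening': 85.56824273221108}
```

View pics/t0.png

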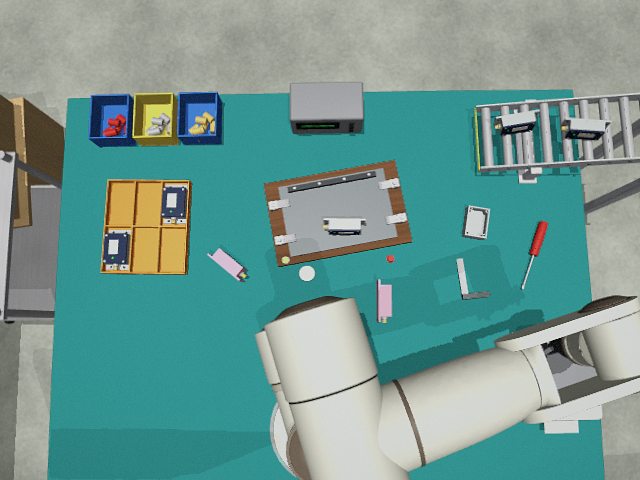

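View pics/s0.png

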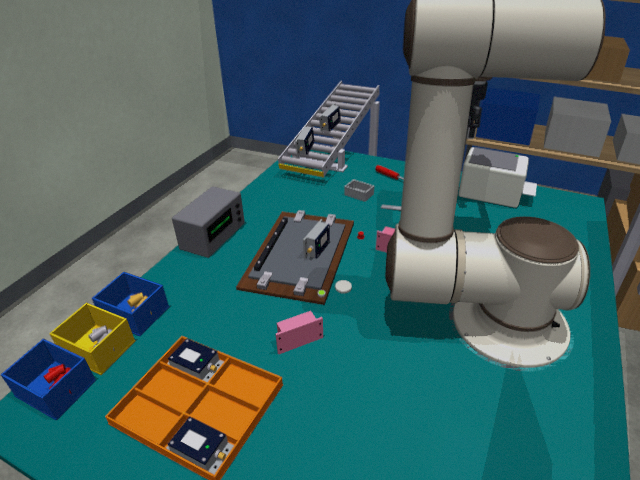

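The top view shows candidates for the sensor:
- on the plate at (344,226)
- two pink look-alikes at (229,264) and (384,300)
- two packed ones in the tray at (174,203) and (116,250)
- two on the roller track at (517,122) and (584,128)

The grey one standing on the gauge plate fits the description. I'll confirm it in an enlarged crop.

```bash
python3 -c "
import cv2
a=cv2.imread('pics/t0_raw.png')[150:285,255:425];cv2.imwrite('pics/c1.png',cv2.resize(a,None,fx=4.4,fy=4.4,interpolation=cv2.INTER_CUBIC))
a=cv2.imread('pics/s0_raw.png')[200:310,230:370];cv2.imwrite('pics/c2.png',cv2.resize(a,None,fx=5,fy=5,interpolation=cv2.INTER_CUBIC))"
```

```text
(no output)
```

View pics/c1.png

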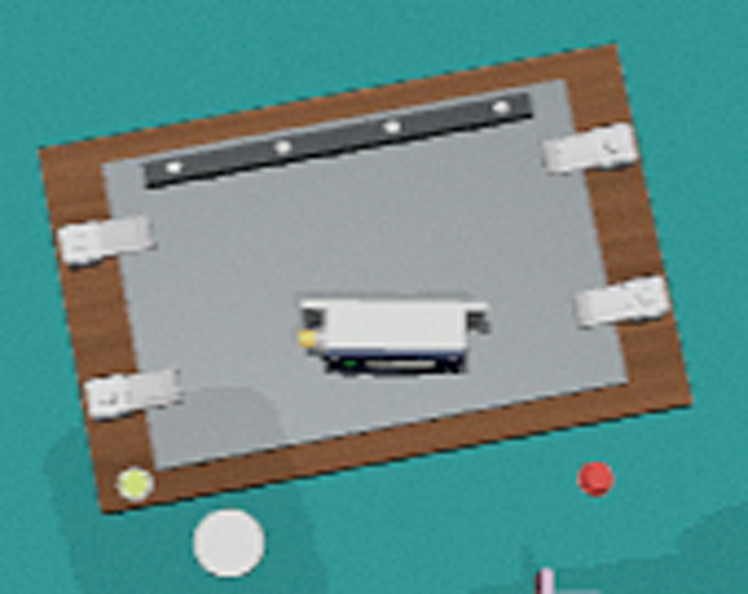

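View pics/c2.png

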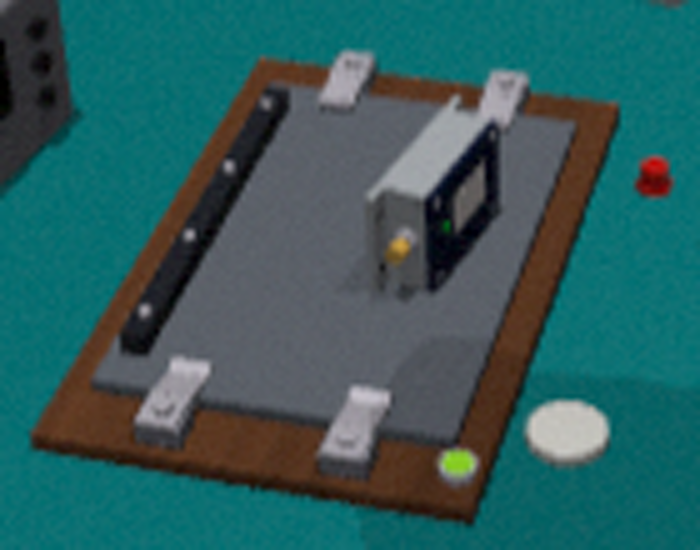

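Crop c1 confirms it: grey block standing on the plate, lid towards the robot with a green lamp, yellow connector at its left end. The block's top face has corners at about crop (323,347) and (466,349), with the flange line from (303,300) to (487,303). The fence foot runs (147,188) to (531,119). Crop c2 agrees.

Run:
```python
from h import *
np.set_printoptions(precision=1,suppress=True)
c=lambda L:np.array(L)/4.4+[255,150]-.38
b=ray('top',c([(40,148),(616,44),(692,404),(104,512)]),12);print('board',b,[np.linalg.norm(b[i]-b[i-1]) for i in range(4)],b.mean(0))
f=ray('top',c([(147,188),(531,119)]),20);d=f[0]-f[1];print('fence',f,f.mean(0),np.linalg.norm(d),np.degrees(np.arctan2(-d[0],d[1])))
e=((b[0]+b[1])-(b[2]+b[3]))/2;yaw=np.arctan2(e[1],e[0]);print('board yaw',np.degrees(yaw))
print('fence from board',b.mean(0)[:2]+78*np.array([np.cos(yaw),np.sin(yaw)]))
s=ray('top',c([(303,300),(487,303),(466,349),(323,347)]),84);print('sensor flange L,R, lid R,L',s,np.linalg.norm(s[0]-s[1]),np.linalg.norm(s[2]-s[3]))
for d in(s[0]-s[1],s[3]-s[2]):print(np.degrees(np.arctan2(-d[0],d[1])))
g=lambda L:np.array(L)/5+[230,200]-.4
print('side: flangetop L/near,R', ray('side',g([(370,193),(456,99),(428,208),(497,127)]),84))
print('side board',ray('side',g([(262,58),(618,103),(470,520),(35,440)]),12))
```

```text
board [[ 674.2  158.7   12. ]
 [ 736.9 -213.8   12. ]
 [ 501.  -253.4   12. ]
 [ 438.6  118.1   12. ]] [np.float64(238.99537213201685), np.float64(377.70140651746914), np.float64(239.18808342388266), np.float64(376.6766007576574)] [587.6 -47.6  12. ]
fence [[ 644.6   89.4   20. ]
 [ 685.7 -156.6   20. ]] [665.1 -33.6  20. ] 249.3211509112797 9.473937952364084
board yaw 9.652943880829486
fence from board [664.5 -34.5]
sensor flange L,R, lid R,L [[ 558.1   -9.3   84. ]
 [ 554.4 -120.6   84. ]
 [ 526.4 -107.1   84. ]
 [ 529.1  -20.9   84. ]] 111.32143946479958 86.25182523890963
-1.9121821926738556
-1.7700708345225409
side: flangetop L/near,R [[ 555.8  -13.9   84. ]
 [ 551.  -116.7   84. ]
 [ 520.9  -13.6   84. ]
 [ 517.8  -99.5   84. ]]
side board [[ 734.  -211.5   12. ]
 [ 501.3 -251.8   12. ]
 [ 433.8  128.5   12. ]
 [ 666.4  164.5   12. ]]
```

Geometry checks out: board 239x377 mm with yaw about 9.6°, fence 249 mm long, sensor yaw about -1.8°, lid face near x=524 and block middle near (540,-64). I'll move behind the sensor and high up, with the jaw at 50 and the tool x axis along the sensor's x.

Request:
{"method": "play_rows", "body": {
  "moves": [
    {"dx": 0.8, "dy": -0.6, "dz": 0, "rz": 0.25, "jaw": 50},
    {"dx": 1.7, "dy": -1.3, "dz": 0, "rz": 0.5, "jaw": 50},
    {"dx": 2.6, "dy": -2.0, "dz": 0, "rz": 0.8, "jaw": 50},
    {"dx": 3.5, "dy": -2.7, "dz": 0, "rz": 1.1, "jaw": 50},
    {"dx": 4.4, "dy": -3.4, "dz": 0, "rz": 1.4, "jaw": 50},
    {"dx": 5.3, "dy": -4.1, "dz": 0.2, "rz": 1.7, "jaw": 50},
    {"dx": 6.2, "dy": -4.8, "dz": 0.4, "rz": 2.0, "jaw": 50},
    {"dx": 7.1, "dy": -5.5, "dz": 0.6, "rz": 2.3, "jaw": 50},
    {"dx": 8.0, "dy": -6.2, "dz": 0.8, "rz": 2.6, "jaw": 50},
    {"dx": 8.9, "dy": -6.9, "dz": 1.0, "rz": 2.9, "jaw": 50},
    {"dx": 9.7, "dy": -7.5, "dz": 1.2, "rz": 3.1, "jaw": 50},
    {"dx": 10.31, "dy": -8.04, "dz": 1.325, "rz": 3.246, "jaw": 50}
  ]
}}

```text
schema error: expected keys dx, dy, dz, rx, ry, rz, jaw
```

Request:
{"method": "play_rows", "body": {
  "moves": [
    {"dx": 0.8, "dy": -0.6, "dz": 0, "rx": 0, "ry": 0, "rz": 0.25, "jaw": 50},
    {"dx": 1.7, "dy": -1.3, "dz": 0, "rx": 0, "ry": 0, "rz": 0.5, "jaw": 50},
    {"dx": 2.6, "dy": -2.0, "dz": 0, "rx": 0, "ry": 0, "rz": 0.8, "jaw": 50},
    {"dx": 3.5, "dy": -2.7, "dz": 0, "rx": 0, "ry": 0, "rz": 1.1, "jaw": 50},
    {"dx": 4.4, "dy": -3.4, "dz": 0, "rx": 0, "ry": 0, "rz": 1.4, "jaw": 50},
    {"dx": 5.3, "dy": -4.1, "dz": 0.2, "rx": 0, "ry": 0, "rz": 1.7, "jaw": 50},
    {"dx": 6.2, "dy": -4.8, "dz": 0.4, "rx": 0, "ry": 0, "rz": 2.0, "jaw": 50},
    {"dx": 7.1, "dy": -5.5, "dz": 0.6, "rx": 0, "ry": 0, "rz": 2.3, "jaw": 50},
    {"dx": 8.0, "dy": -6.2, "dz": 0.8, "rx": 0, "ry": 0, "rz": 2.6, "jaw": 50},
    {"dx": 8.9, "dy": -6.9, "dz": 1.0, "rx": 0, "ry": 0, "rz": 2.9, "jaw": 50},
    {"dx": 9.7, "dy": -7.5, "dz": 1.2, "rx": 0, "ry": 0, "rz": 3.1, "jaw": 50},
    {"dx": 10.31, "dy": -8.04, "dz": 1.325, "rx": 0, "ry": 0, "rz": 3.25, "jaw": 50}
  ]
}}

```text
time: 1.6
ee_pos: [480.3, -60.8, 199.7]
tcp_rot: [-3.141, 0.001, -0.032]
ft_force: [-0.7, 0.1, 1.1]
opening: 50.3
grip_force: 0.0
```

Request:
{"method": "play_rows", "body": {
  "moves": [
    {"dx": 0, "dy": 0, "dz": 0.6, "rx": 0, "ry": 0, "rz": 0, "jaw": 50},
    {"dx": 0, "dy": 0, "dz": 1.3, "rx": 0, "ry": 0, "rz": 0, "jaw": 50},
    {"dx": 0, "dy": 0, "dz": 2.0, "rx": 0, "ry": 0, "rz": 0, "jaw": 50},
    {"dx": 0, "dy": 0, "dz": 2.5, "rx": 0, "ry": 0, "rz": 0, "jaw": 50},
    {"dx": 0, "dy": 0, "dz": 2.75, "rx": 0, "ry": 0, "rz": 0, "jaw": 50},
    {"dx": 0, "dy": 0, "dz": 2.75, "rx": 0, "ry": 0, "rz": 0, "jaw": 50}
  ]
}}

```text
time: 2.35
ee_pos: [479.8, -62.3, 90.1]
tcp_rot: [-3.141, 0.001, -0.032]
ft_force: [-0.2, -0.2, 0.1]
opening: 50.1
grip_force: 0.0
```

Run:
```python
from h import *
snap('side','s1',(250,150,410,270),5)
p=arm.observe()['ee_pos'];print(p)
print((proj('side',[p+[dx,dy,dz] for dz in(-22,-9) for dy in(27,40) for dx in(-11,11)])-[250,150]+.4)*5)
```

```text
[480.09172334 -62.3646806   90.67021265]
[[432.5904163  481.26382966]
 [395.26382334 471.8112019 ]
 [423.2099227  494.56289609]
 [385.64991697 484.95505311]
 [432.67414473 461.83316956]
 [395.11685463 452.44093169]
 [423.23624497 475.06241973]
 [385.44241436 465.51489156]]
```

View pics/s1.png

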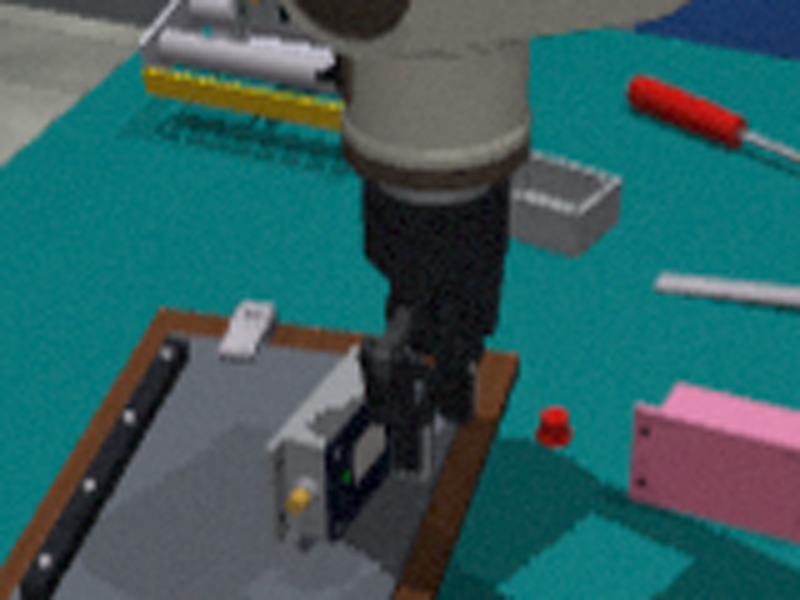

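The side crop shows the gripper clear behind the sensor, about 25 mm from the lid, with the near fingertip at crop (390-430, ~475). That puts the tip about 15 mm ahead of the TCP at z≈75, so I'll go 5 mm lower and push slowly.

Request:
{"method": "play_rows", "body": {
  "moves": [
    {"dx": 0.2, "dy": 0, "dz": 0.12, "rx": 0, "ry": 0, "rz": 0, "jaw": 50},
    {"dx": 0.4, "dy": 0, "dz": 0.12, "rx": 0, "ry": 0, "rz": 0, "jaw": 50},
    {"dx": 0.55, "dy": 0, "dz": 0.12, "rx": 0, "ry": 0, "rz": 0, "jaw": 50},
    {"dx": 0.63, "dy": 0, "dz": 0.12, "rx": 0, "ry": 0, "rz": 0, "jaw": 50},
    {"dx": 0.7, "dy": 0, "dz": 0.12, "rx": 0, "ry": 0, "rz": 0, "jaw": 50},
    {"dx": 0.77, "dy": 0, "dz": 0.12, "rx": 0, "ry": 0, "rz": 0, "jaw": 50},
    {"dx": 0.84, "dy": 0, "dz": 0.12, "rx": 0, "ry": 0, "rz": 0, "jaw": 50},
    {"dx": 0.91, "dy": 0, "dz": 0.12, "rx": 0, "ry": 0, "rz": 0, "jaw": 50},
    {"dx": 0.98, "dy": 0, "dz": 0.12, "rx": 0, "ry": 0, "rz": 0, "jaw": 50}
  ]
}}

```text
time: 3.52
ee_pos: [519.3, -63.6, 85.5]
tcp_rot: [-3.142, 0.0, -0.032]
ft_force: [-1.8, -0.0, 2.4]
opening: 50.6
grip_force: 0.8
```

Request:
{"method": "play_rows", "body": {
  "moves": [
    {"dx": 0.08, "dy": 0, "dz": 0, "rx": 0, "ry": 0, "rz": 0, "jaw": 50},
    {"dx": 0.16, "dy": 0, "dz": 0, "rx": 0, "ry": 0, "rz": 0, "jaw": 50},
    {"dx": 0.24, "dy": 0, "dz": 0, "rx": 0, "ry": 0, "rz": 0, "jaw": 50},
    {"dx": 0.32, "dy": 0, "dz": 0, "rx": 0, "ry": 0, "rz": 0, "jaw": 50},
    {"dx": 0.4, "dy": 0, "dz": 0, "rx": 0, "ry": 0, "rz": 0, "jaw": 50},
    {"dx": 0.48, "dy": 0, "dz": 0, "rx": 0, "ry": 0, "rz": 0, "jaw": 50}
  ]
}}

```text
time: 4.28
ee_pos: [538.5, -64.2, 85.5]
tcp_rot: [-3.141, 0.0, -0.032]
ft_force: [0.4, 0.2, -1.1]
opening: 50.0
grip_force: 0.0
```

Run:
```python
from h import *
snap('side','s2',(250,150,410,270),5)
```

```text
(no output)
```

View pics/s2.png

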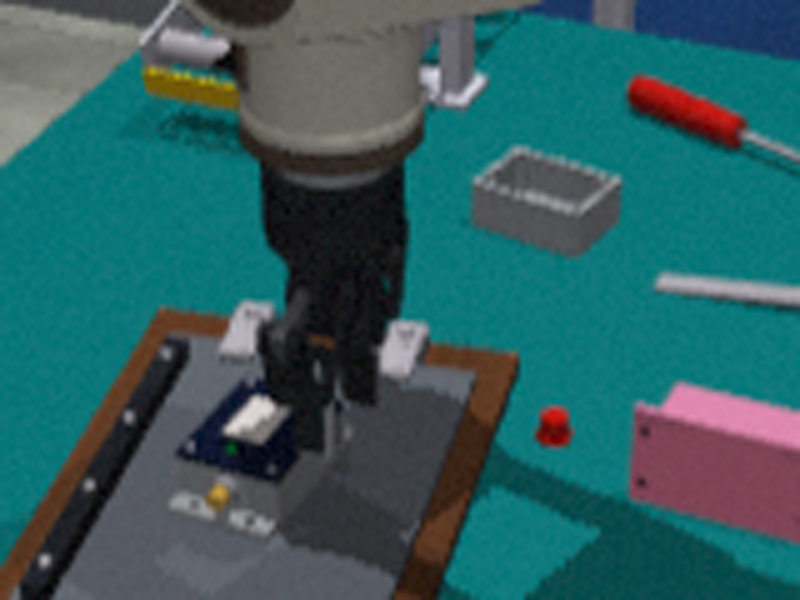

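The sensor now lies lid up. Lid corners are at crop (180,455) and (290,478), with the flange ears below the connector. Measuring its near side next.

Run:
```python
from h import *
g=lambda L:np.array(L)/5+[250,150]-.4
print(ray('side',g([(180,455),(290,478),(243,380)]),54))
print(ray('side',g([(274,532),(170,503)]),24))
```

```text
[[ 616.79088485  -20.81146213   54.        ]
 [ 550.40590767  -25.48729697   54.        ]
 [ 617.89503373 -102.05051769   54.        ]]
[[555.16813549 -12.49645758  24.        ]
 [621.3465251  -13.35100742  24.        ]]
```

Request:
{"method": "play_rows", "body": {
  "moves": [
    {"dx": -0.3, "dy": 0.1, "dz": 0, "rx": 0, "ry": 0, "rz": 0, "jaw": 50},
    {"dx": -0.5, "dy": 0.27, "dz": 0, "rx": 0, "ry": 0, "rz": -0.5, "jaw": 50},
    {"dx": -0.5, "dy": 0.27, "dz": 0, "rx": 0, "ry": 0, "rz": -1.0, "jaw": 50},
    {"dx": -0.5, "dy": 0.27, "dz": 0.2, "rx": 0, "ry": 0, "rz": -1.42, "jaw": 50},
    {"dx": -0.5, "dy": 0.27, "dz": 0.5, "rx": 0, "ry": 0, "rz": -1.42, "jaw": 50},
    {"dx": -0.5, "dy": 0.27, "dz": 0.8, "rx": 0, "ry": 0, "rz": -1.42, "jaw": 50},
    {"dx": -0.5, "dy": 0.27, "dz": 0.98, "rx": 0, "ry": 0, "rz": -1.42, "jaw": 50},
    {"dx": -0.5, "dy": 0.27, "dz": 0.98, "rx": 0, "ry": 0, "rz": -1.42, "jaw": 50}
  ]
}}

```text
time: 5.32
ee_pos: [517.7, -74.2, 45.7]
tcp_rot: [-3.141, 0.001, 0.166]
ft_force: [0.1, 0.1, -0.1]
opening: 50.0
grip_force: 0.0
```

Request:
{"method": "play_rows", "body": {
  "moves": [
    {"dx": 0.15, "dy": 0, "dz": 0, "rx": 0, "ry": 0, "rz": 0, "jaw": 50},
    {"dx": 0.3, "dy": 0, "dz": 0, "rx": 0, "ry": 0, "rz": 0, "jaw": 50},
    {"dx": 0.42, "dy": 0, "dz": 0, "rx": 0, "ry": 0, "rz": 0, "jaw": 50},
    {"dx": 0.54, "dy": 0, "dz": 0, "rx": 0, "ry": 0, "rz": 0, "jaw": 50},
    {"dx": 0.66, "dy": 0, "dz": 0, "rx": 0, "ry": 0, "rz": 0, "jaw": 50},
    {"dx": 0.78, "dy": 0, "dz": 0, "rx": 0, "ry": 0, "rz": 0, "jaw": 50},
    {"dx": 0.9, "dy": 0, "dz": 0, "rx": 0, "ry": 0, "rz": 0, "jaw": 50},
    {"dx": 1.02, "dy": 0, "dz": 0, "rx": 0, "ry": 0, "rz": 0, "jaw": 50},
    {"dx": 1.14, "dy": 0, "dz": 0, "rx": 0, "ry": 0, "rz": 0, "jaw": 50},
    {"dx": 1.26, "dy": 0, "dz": 0, "rx": 0, "ry": 0, "rz": 0, "jaw": 50},
    {"dx": 1.38, "dy": 0, "dz": 0, "rx": 0, "ry": 0, "rz": 0, "jaw": 50},
    {"dx": 1.5, "dy": 0, "dz": 0, "rx": 0, "ry": 0, "rz": 0, "jaw": 50}
  ]
}}

```text
time: 6.82
ee_pos: [577.5, -64.3, 46.3]
tcp_rot: [-3.141, 0.0, 0.166]
ft_force: [-3.5, 0.0, 2.3]
opening: 50.3
grip_force: 1.5
```

Run:
```python
from h import *
snap('side','s3',(250,180,370,270),6.6)
```

```text
(no output)
```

View pics/s3.png

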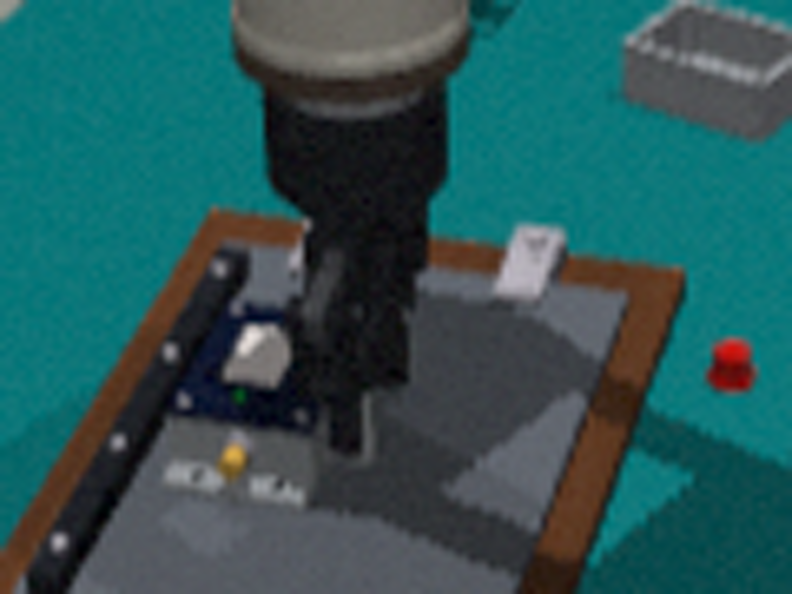

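The crop shows the sensor lying lid up, both fingers on its near side and a small gap still left to the fence along crop (160,470). I'll continue in smaller steps and watch the force.

Request:
{"method": "play_rows", "body": {
  "moves": [
    {"dx": 0.08, "dy": 0, "dz": 0, "rx": 0, "ry": 0, "rz": 0, "jaw": 50},
    {"dx": 0.16, "dy": 0, "dz": 0, "rx": 0, "ry": 0, "rz": 0, "jaw": 50},
    {"dx": 0.24, "dy": 0, "dz": 0, "rx": 0, "ry": 0, "rz": 0, "jaw": 50},
    {"dx": 0.3, "dy": 0, "dz": 0, "rx": 0, "ry": 0, "rz": 0, "jaw": 50},
    {"dx": 0.34, "dy": 0, "dz": 0, "rx": 0, "ry": 0, "rz": 0, "jaw": 50}
  ]
}}

```text
time: 7.5
ee_pos: [590.7, -62.1, 46.2]
tcp_rot: [-3.141, 0.0, 0.166]
ft_force: [-2.0, 0.6, -0.0]
opening: 50.0
grip_force: 0.8
```

Request:
{"method": "play_rows", "body": {
  "moves": [
    {"dx": 0.03, "dy": 0, "dz": 0, "rx": 0, "ry": 0, "rz": 0, "jaw": 50},
    {"dx": 0.06, "dy": 0, "dz": 0, "rx": 0, "ry": 0, "rz": 0, "jaw": 50},
    {"dx": 0.09, "dy": 0, "dz": 0, "rx": 0, "ry": 0, "rz": 0, "jaw": 50}
  ]
}}

```text
time: 7.88
ee_pos: [592.7, -61.9, 46.2]
tcp_rot: [-3.141, 0.004, 0.167]
ft_force: [-23.0, -6.1, 13.1]
opening: 50.1
grip_force: 12.0
```

Firm contact with the fence. One more small nudge to square it, then back off and raise.

Request:
{"method": "play_rows", "body": {
  "moves": [
    {"dx": 0.03, "dy": 0, "dz": 0, "rx": 0, "ry": 0, "rz": 0, "jaw": 50},
    {"dx": 0.0, "dy": 0, "dz": 0, "rx": 0, "ry": 0, "rz": 0, "jaw": 50},
    {"dx": -0.1, "dy": 0, "dz": 0, "rx": 0, "ry": 0, "rz": 0, "jaw": 50},
    {"dx": -0.4, "dy": 0, "dz": 0, "rx": 0, "ry": 0, "rz": 0, "jaw": 50},
    {"dx": -0.8, "dy": 0, "dz": 0, "rx": 0, "ry": 0, "rz": 0, "jaw": 50},
    {"dx": -1.2, "dy": 0, "dz": -0.6, "rx": 0, "ry": 0, "rz": 0, "jaw": 50},
    {"dx": -1.8, "dy": 0, "dz": -1.6, "rx": 0, "ry": 0, "rz": 0, "jaw": 50},
    {"dx": -2.6, "dy": 0, "dz": -2.6, "rx": 0, "ry": 0, "rz": 0, "jaw": 50},
    {"dx": -3.4, "dy": 0, "dz": -3.6, "rx": 0, "ry": 0, "rz": 0, "jaw": 50},
    {"dx": -4.2, "dy": 0, "dz": -4.4, "rx": 0, "ry": 0, "rz": 0, "jaw": 50},
    {"dx": -5.0, "dy": 0, "dz": -5.0, "rx": 0, "ry": 0, "rz": 0, "jaw": 50},
    {"dx": -5.0, "dy": 0, "dz": -5.0, "rx": 0, "ry": 0, "rz": 0, "jaw": 50}
  ]
}}

```text
time: 9.38
ee_pos: [395.9, -95.0, 248.2]
tcp_rot: [3.139, -0.004, 0.165]
ft_force: [0.9, -0.0, 0.7]
opening: 49.8
grip_force: 0.0
```

Run:
```python
from h import *
snap('side','s4',(240,190,360,280),6.6); snap('top','t4',(255,150,425,285),4.4)
```

```text
(no output)
```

View pics/s4.png

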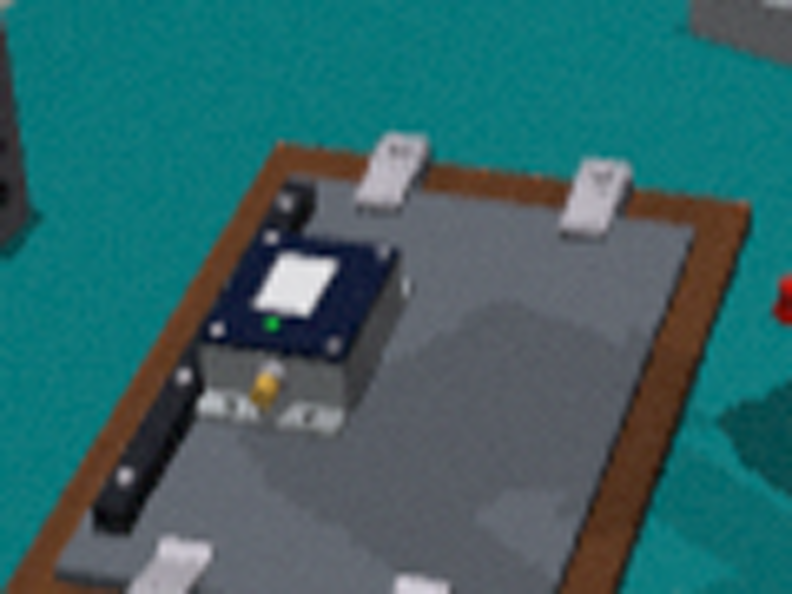

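View pics/t4.png

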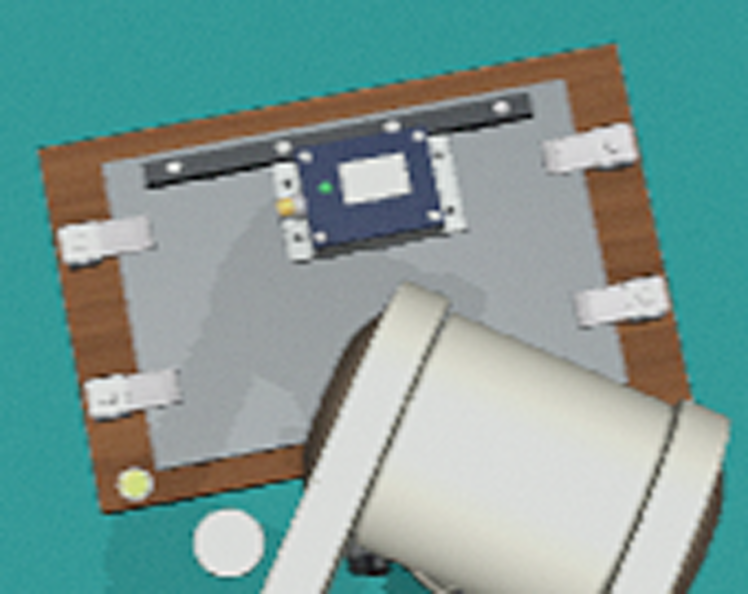

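Both pictures show the sensor lying lid up with its ears meeting the fence at both ends, top crop (277,165) and (452,136). Its near edge runs (292,262) to (465,230), a slope of 10.5° against the fence's 10.2°. The disc is where it was in the top crop, the cap and housing look undisturbed in the side view, and the arm is clear, so I'm handing in.

```bash
python3 -c "
from bench import arm
print(arm.sign_off())"
```

```text
the job is handed in; nothing more can be done
None
```

The sensor was pushed over onto its mounting face, slid flush against the fence and left lying lid up with the arm clear; I handed the job in at about 9.5 s, and sign-off returned no verdict.

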